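# Find the spacer key that fits the brace fork

### The arm

A 7-joint arm with a two-finger parallel gripper is mounted at the origin on the work surface. World frame = base frame: x ahead of the robot, y to its left, z up, the work surface at z = 0. Lengths are in mm, angles in rad, forces in N, time in s.
With the tool pointing down it reaches from about 425 to 825 mm from the base axis. Payload 3.6 kg.
Tool frame: the origin (TCP) lies at the very end of the fingers, on their centre line; the grasp point (between the pads) lies 19 mm behind it; z points along the fingers, y is the line along which they close (so a half turn about z gives the same grasp; the last joint's range is limited). The gripper opens to 93 mm and grips with 3 to 60 N. Pads are 15 mm wide; open, the fingers measure 128 mm over their backs; the gripper's body (75 mm by 188 mm) begins 65 mm behind the grasp point.
Start: joints at [1.264, 0.615, -0.013, 1.423, 0.008, 1.103, -0.04], TCP at [180.143, -624.508, 218.64] pointing down, gripper open.
Joint ranges: [-3.12, 3.12], [-0.3, 2.06], [-1.34, 1.32], [0.26, 2.42], [-1.36, 4.5], [0.01, 1.98], [-2.84, 2.84]. Speed limits (rad/s): [2.79, 2.79, 3.14, 3.14, 3.14, 3.14, 3.14].

### API

Orientations are given as a unit quaternion [x, y, z, w].
In Python, from bench import * gives the robot as it stands. The module is installed in compiled form; this text tells all that it offers.
- The arm moves only by the shell command python3 -m jog 'ROWS' [OPENING]. ROWS is JSON, one flat list of numbers, 4 for each row, row after row: the shift along the tool's x, y, z in m, then the turn about the tool's z in degrees. In form: [dx, dy, dz, roll, dx, dy, dz, roll, ...]. A call has 1 to 20 rows; each row shifts and turns the commanded pose from where the row before left it, along the tool's axes as they then stand; what a row does not reach is not made up. A row lasts 1/12 s, in which the tool goes at most 41.7 mm and 7.16 degrees, less where a joint would pass 70% of its speed; a pose out of reach is approached as far as the arm can. A call with a gripper value outside its range is refused whole. OPENING is the finger opening in m, from 0 to 0.093, set as the call begins (- or left out, the last holds). The fingers move at their own pace and stop on an object; the grip force is fixed at half the most. Time passes only in rows, so rows that do not move let the fingers close. It gives the time, the measured TCP pose, the force, the opening and the grip force at its end, in the units of the state.
- read_state(): the state, without advancing time (a new reading comes with each control period).
- read_camera(name): name is "side" or "top"; returns the picture (480x640x3 uint8, blue, green, red); there is no depth.
- calibration(name): a dict with "fx", "fy", "cx", "cy" (pixels), "origin" and "attitude" of the camera in the world. Camera axes: x right, y down, z forward; pixel columns grow to the right and rows downward; lengths in mm; the calibration is good to about 2 mm. A picture is of the moment at which its call begins. calibration takes no time and is no camera call.
- close_job(): hands the job in; it is judged then, once.
The state is a dict: "time_s": time; "qpos": joint angles; "dq": joint speeds; "tau": joint torques, N m; "tcp_pos": TCP position; "tool_rot": TCP orientation; "wrist_force": force on the tool from outside, world axes, zero at the start; "torque": the same for the moment, N m; "finger_gap": finger opening in mm; "grasp_force": force on a finger pad.
Only numpy, scipy, OpenCV 4.12 (cv2) and the standard library are available. Lean on these libraries where they do the work, as an engineer would, in place of code of your own. Each camera call takes 0.05 s, during which the arm holds its last target. There are 200 camera calls.

### The job

The brace fork on the bench takes one of the three spacer keys in the wooden rack: find by trying which blade fits its gap snugly, neither loose nor refused, and leave that key pushed fully home, down to its shoulder. Push gently and never force a key that is too thick; leave the two other keys hanging in the rack, seated in slots, and do not disturb the other things on the bench.

Things in the scene. Friction and masses are not known exactly. Their poses are not given: they have to be found in the camera images.
- fork: fixed steel fixture: base plate 150 x 160 mm, top 12 mm above the origin; two blue blocks rising to z = 60 (-y) and 62 mm (+y), between them a gap 34 mm long (x), open upward. Origin: x at the middle of the gap's length, y = 0 at the resting face of the brass spring plate on the gap's -y side; 0 to 10 mm above the bench (packing varies); z up. Over 40 N on the fork counts as forcing.
- gap_mouth (a point): point at the gap's top edge (60 mm above the fork's origin), mid-length, on the spring plate's resting face; fork axes. Keys enter from straight above, axes parallel (half turn as good); fully home, the shoulder is at this height. Both edges rounded, 3 mm. Oiled steel: a snug blade let in straight takes about 10 N, more if it binds on the pad; too thick a blade stops 2 to 5 mm deep.
- pad_side (a point): point on the fork's top, y = +30 mm, at the back of the aluminium pad fixed on the gap's +y side. Three sorts of pad exist and which is fitted is not told: its face lies at fork y = +8.4, +12.4 or +16.4 mm. So at rest the gap is 1.6 mm narrower than the blade that fits, which pushes the plate back 1.6 mm; the next thinner blade has 2.4 mm of play and leaves the plate at rest.
- band (a point): middle of the half-round steel calf band (52 mm radius, open upward, top about 65 mm above the origin) on the brace bar that runs from the fork's +y block towards its +x; fixed to the fork, in the way of nothing but a low hand
- plate (a joint): how far the brass spring plate of the fork is pushed back towards the fork's -y, m: 0 at rest, 0.0032 at its stop. It springs back by itself (2 N preload plus 2 N per mm).
- rack: light wooden block 205 x 75 x 45 mm (x, y, z), fixed. Origin: centre of its underside. Three slots in its top at x = -65, 0 and +65 mm, y = 0, each 35 mm (x) by 21 mm (y), 34 mm deep; hanging keys have their axes parallel to the rack's and their origin 45 mm above the rack's.
- key_red: loose red spacer key: plastic grip block 40 x 36 x 32 mm (x, y, z), below it a centred steel blade 30 mm wide (x), 10 mm thick (y), 28 mm long, lower edges rounded 4 mm. Origin: centre of the block's underside (the shoulder): block 32 mm up, blade 28 mm down. About 0.11 kg. Starts hanging upright in a rack slot, which one varies.
- key_yellow: loose yellow spacer key: plastic grip block 40 x 36 x 32 mm (x, y, z), below it a centred steel blade 30 mm wide (x), 14 mm thick (y), 28 mm long, lower edges rounded 4 mm. Origin: centre of the block's underside (the shoulder): block 32 mm up, blade 28 mm down. About 0.11 kg. Starts hanging upright in a rack slot, which one varies.
- key_green: loose green spacer key: plastic grip block 40 x 36 x 32 mm (x, y, z), below it a centred steel blade 30 mm wide (x), 18 mm thick (y), 28 mm long, lower edges rounded 4 mm. Origin: centre of the block's underside (the shoulder): block 32 mm up, blade 28 mm down. About 0.11 kg. Starts hanging upright in a rack slot, which one varies.
- hammer: bystander: hammer lying on the bench, to the left
- screwdriver: bystander: screwdriver lying beyond the work
- wrench: bystander: wrench lying to the right
- glue: bystander: red can, 70 mm wide, 100 mm high
- rivets: bystander: glass jar with a steel cap, 60 mm wide, 75 mm high
- collar: bystander: steel ring, 64 mm wide, 30 mm high
- tray: bystander: black tray 160 x 110 x 40 mm, to the left
Mind the look-alikes: they are no part of the job. What is meant by the key_green is not blue or purple, and is the smaller of those in its own colour.

How it is judged:
By the outcome, as a careful person would: the job done as asked, in the order asked, and still so for the second after the job is handed in, with the robot touching nothing.
It also fails if it takes over 72 s, if anything falls off the work surface, if the arm or the gripper's body presses on something with over 40 N, if the wrist force passes 120 N, or if a joint passes its speed limit or range.

## Working session

There is one attempt and no reset: what is moved stays moved. The work goes in short steps, Python scripts to look and compute and a shell command to move; the robot and the scene stay as the last step left them, time stands still between calls to the robot, and variables do not carry over. Pictures are saved under pics/ and viewed, at most 10 in all, crops included, and the job is handed in when it is done.

```bash
mkdir -p pics
python3 - <<'E'
from bench import *
import cv2
for n in("side","top"):
    cv2.imwrite(f"pics/{n}0.png",read_camera(n)); c=calibration(n); print(n,c)
print(read_state())
E
```

```text
side {'fx': 511.544832876581, 'fy': 511.544832876581, 'cx': 323.2619216507004, 'cy': 239.50906102686264, 'origin': array([390.26442754, 987.67511394, 742.14778316]), 'attitude': array([-0.066899  ,  0.87363612, -0.47980402,  0.04552524])}
top {'fx': 466.58080799295436, 'fy': 466.58080799295436, 'cx': 326.58803413780043, 'cy': 245.85146510522506, 'origin': array([ 369.25470271,   -3.59822274, 1459.29202313]), 'attitude': array([-0.70395776,  0.70686465, -0.0532716 ,  0.04413586])}
{'time_s': 0.1, 'qpos': array([ 1.26350291,  0.61581575, -0.01260394,  1.42473199,  0.00808681,
        1.10342851, -0.04038525]), 'dq': array([-0.00082465, -0.00154578,  0.00049967, -0.00265836,  0.00061737,
        0.00053842,  0.00020408]), 'tau': array([ 1.15276598e-03, -4.60045123e+01,  2.10097572e-01, -1.66245854e+01,
       -6.11872436e-02,  1.69118308e-02,  1.04281762e-04]), 'tcp_pos': array([ 179.9346133 , -623.84846831,  217.60365585]), 'tool_rot': array([ 9.90155412e-01,  1.39967494e-01, -1.75713101e-04, -1.15355628e-03]), 'wrist_force': array([-0.29715921,  0.7313384 ,  0.09062085]), 'torque': array([ 0.03024246, -0.00210497, -0.02034183]), 'grasp_force': 0.0, 'finger_gap': 92.9194788701977}
```

View pics/side0.png

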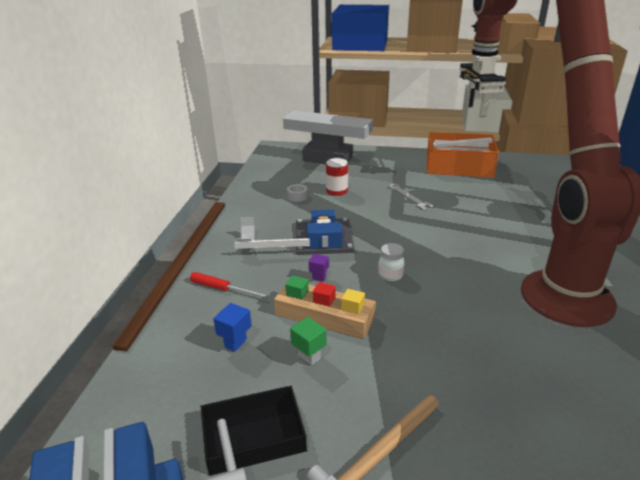

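View pics/top0.png

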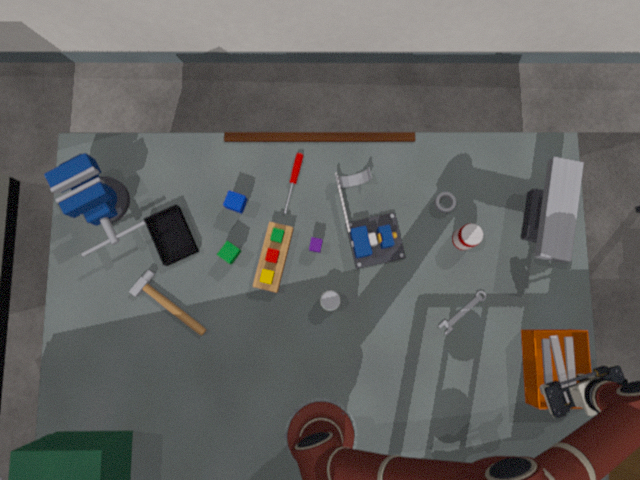

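```bash
cat > h.py <<'E'
from bench import *
import cv2,numpy as np
from scipy.spatial.transform import Rotation as R
def ray(n,uv):
    c=calibration(n); d=np.array([(uv[0]-c['cx'])/c['fx'],(uv[1]-c['cy'])/c['fy'],1.])
    return c['origin'],R.from_quat(c['attitude']).as_matrix()@d
def on(n,uv,z):
    o,d=ray(n,uv); return o+d*(z-o[2])/d[2]
def proj(n,p):
    c=calibration(n); q=R.from_quat(c['attitude']).as_matrix().T@(np.array(p,float)-c['origin'])
    return np.array([c['cx']+c['fx']*q[0]/q[2],c['cy']+c['fy']*q[1]/q[2]])
def tri(a,b):
    (o1,d1),(o2,d2)=ray("top",a),ray("side",b)
    s=np.linalg.lstsq(np.c_[d1,-d2],o2-o1,rcond=None)[0]
    p,q=o1+s[0]*d1,o2+s[1]*d2; return (p+q)/2,np.linalg.norm(p-q)
HS={'red':[(0,8),(172,180)],'yellow':[(22,35)],'green':[(50,80)],'blue':[(100,125)]}
def blobs(im,col,box,smin=130,vmin=50):
    h=cv2.cvtColor(im,cv2.COLOR_BGR2HSV); m=np.zeros(h.shape[:2],np.uint8)
    for a,b in HS[col]: m|=cv2.inRange(h,(a,smin,vmin),(b,255,255))
    k=np.zeros_like(m); x0,y0,x1,y1=box; k[y0:y1,x0:x1]=m[y0:y1,x0:x1]
    cs=cv2.findContours(k,cv2.RETR_EXTERNAL,cv2.CHAIN_APPROX_NONE)[0]
    return sorted([c for c in cs if cv2.contourArea(c)>15],key=cv2.contourArea)[::-1]
E
python3 - <<'E'
from h import *
t=cv2.imread("pics/top0.png");s=cv2.imread("pics/side0.png")
for col in('red','yellow','green'):
    for c in blobs(t,col,(250,215,300,295)): 
        r=cv2.minAreaRect(c);print('top',col,r,on('top',r[0],77))
for c in blobs(t,'blue',(335,205,410,275)): r=cv2.minAreaRect(c);print('blue',r,on('top',r[0],65))
z=lambda im,b,k:cv2.resize(im[b[1]:b[3],b[0]:b[2]],None,fx=k,fy=k,interpolation=cv2.INTER_CUBIC)
cv2.imwrite("pics/c1.png",np.hstack([z(t,(340,203,410,273),5.7),z(s,(287,200,357,270),5.7)]))
E
```

```text
top red ((271.8529357910156, 255.0882568359375), (12.369316101074219, 14.309601783752441), 14.03624439239502) [533.76698672 141.20312665  77.        ]
top yellow ((266.61767578125, 276.0294494628906), (12.854387283325195, 14.309601783752441), 14.03624439239502) [471.41357924 155.9832509   77.        ]
top green ((277.0294189453125, 234.8823699951172), (11.156637191772461, 12.854387283325195), 14.03624439239502) [594.68454063 126.38880921  77.        ]
blue ((360.6705627441406, 241.5176544189453), (30.58719825744629, 17.35443878173828), 77.47119140625) [ 575.57546593 -125.27766512   65.        ]
blue ((385.1765441894531, 236.20590209960938), (22.313274383544922, 13.824529647827148), 75.96376037597656) [ 591.61639606 -199.86852906   65.        ]
```

View pics/c1.png

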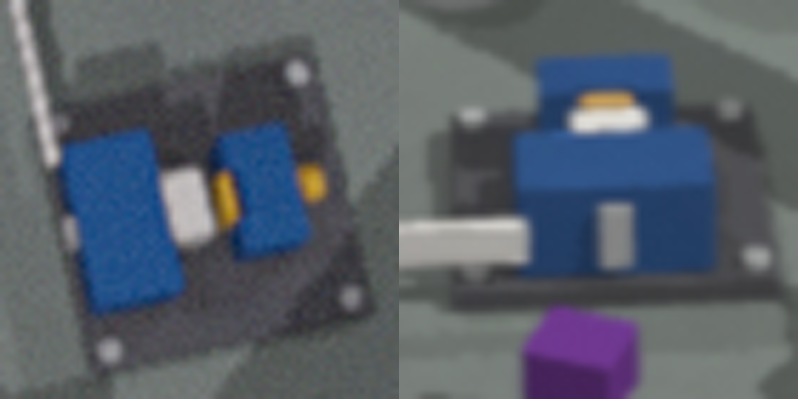

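The keys stand in the rack with yellow at (266,276), red at (272,255) and green at (277,235). In the top view, the fork has its white pad at about (373,239) and the brass plate at (380,238). The gap between them is only about 1–2 px, so I'll try red first. Next I need the fork and rack poses.

Run:
```python
from h import *
t=cv2.imread("pics/top0.png");s=cv2.imread("pics/side0.png")
def cent(im,uv,r=4):
    u,v=map(int,np.round(uv)); g=im[v-r:v+r+1,u-r:u+r+1].min(2).astype(float); w=np.clip(g-np.median(g)-15,0,None)
    yy,xx=np.mgrid[v-r:v+r+1,u-r:u+r+1]; return (xx*w).sum()/w.sum(),(yy*w).sum()/w.sum()
C=lambda x,y,b:(b[0]+x/5.7-.4,b[1]+y/5.7-.4)
bt=[cent(t,C(x,y,(340,203))) for x,y in((297,72),(350,297),(110,350))]
bs=[cent(s,C(x,y,(287,200))) for x,y in((472,112),(730,107),(757,257),(475,272))for x in[x-399]]
print(bt,bs)
P=[on('top',u,15) for u in bt]; print(np.round(P,1))
e=P[0]-P[1];f=P[2]-P[1]; print('yaw',np.degrees([np.arctan2(e[1],e[0]),np.arctan2(-f[0],f[1])]),np.linalg.norm(e),np.linalg.norm(f),'centre',(P[0]+P[2])/2)
for z in(12,18): print([np.round(on('side',u,z),1) for u in bs])
# keys in side view
for col in('red','yellow','green'):
    for c in blobs(s,col,(275,270,380,315)): r=cv2.minAreaRect(c);m=cv2.boundingRect(c);print(col,m,np.round(r[0],1))
for col,p in dict(red=(533.8,141.2),yellow=(471.4,156),green=(594.7,126.4)).items(): print(col,'pred side of top/bottom centre',proj('side',(*p,77)),proj('side',(*p,45)))
# gap profile in top view along fork -y
a=np.array([187/5.7+339.6,207/5.7+202.6]);d=np.array([np.cos(np.radians(-12.5)),np.sin(np.radians(-12.5))]);n=np.array([-d[1],d[0]])
ks=np.arange(-6,14,.5)
pr=[np.mean([cv2.getRectSubPix(t,(1,1),tuple((a+k*d+j*n).tolist()))[0,0].astype(float) for j in np.linspace(-2.5,2.5,11)],0) for k in ks]
for k,p in zip(ks,pr): print(k,p.astype(int))
```

```text
[(np.float64(392.2457912457912), np.float64(215.14983164983164)), (np.float64(401.38069705093835), np.float64(254.63002680965147)), (np.float64(358.85460992907804), np.float64(264.15070921985813))] [(np.float64(299.3538461538462), np.float64(219.53846153846155)), (np.float64(344.7142857142857), np.float64(218.30612244897958)), (np.float64(349.5359848484849), np.float64(244.53598484848484)), (np.float64(299.9438202247191), np.float64(243.98234349919744))]
[[ 666.9 -230.8   15. ]
 [ 541.2 -256.3   15. ]
 [ 511.8 -122.9   15. ]]
yaw [11.47782671 12.41377635] 128.27638429451702 136.58769257644238 centre [ 589.34909513 -176.84928114   15.        ]
[array([ 670.7, -242.7,   12. ]), array([ 543.8, -266.9,   12. ]), array([ 514.1, -132.4,   12. ]), array([ 643.6, -117.1,   12. ])]
[array([ 668.4, -232.5,   18. ]), array([ 542.6, -256.6,   18. ]), array([ 513.1, -123.2,   18. ]), array([ 641.5, -108.1,   18. ])]
red (312, 282, 24, 24) [323.5 293.6]
yellow (342, 289, 23, 24) [352.6 300.7]
green (286, 276, 22, 22) [296.2 286.6]
red pred side of top/bottom centre [325.38025315 287.76945777] [325
[... 244 characters left out ...]
 27]
-5.0 [134  78  35]
-4.5 [136  88  60]
-4.0 [140 107  94]
-3.5 [152 134 131]
-3.0 [167 161 165]
-2.5 [178 177 183]
-2.0 [184 184 189]
-1.5 [186 187 192]
-1.0 [187 187 192]
-0.5 [187 186 191]
0.0 [186 186 190]
0.5 [186 186 190]
1.0 [187 187 191]
1.5 [188 188 192]
2.0 [187 187 191]
2.5 [183 182 186]
3.0 [171 170 173]
3.5 [146 144 148]
4.0 [110 114 120]
4.5 [ 73  90 102]
5.0 [ 47  80 101]
5.5 [ 35  88 115]
6.0 [ 34 105 137]
6.5 [ 39 124 159]
7.0 [ 45 137 175]
7.5 [ 48 136 175]
8.0 [ 52 119 155]
8.5 [ 58  94 123]
9.0 [70 70 84]
9.5 [87 58 51]
10.0 [106  60  32]
10.5 [120  67  24]
11.0 [128  73  24]
11.5 [133  78  30]
12.0 [135  80  35]
12.5 [134  80  35]
13.0 [134  79  33]
13.5 [133  79  33]
```

```bash
python3 -m jog '[0,0,0,5.96,0,0,0,5.96,0,0,0,5.96,0,0,0,5.96,0,0,0,5.96,0.0201,-0.0301,0,0,0.0201,-0.0301,0,0,0.0201,-0.0301,0,0,0.0201,-0.0301,0,0,0.0201,-0.0301,0,0,0.0201,-0.0301,0,0,0.0201,-0.0301,0,0,0.0201,-0.0301,0,0,0.0201,-0.0301,0,0,0.0201,-0.0301,0,0,0.0201,-0.0301,0,0,0.0201,-0.0301,0,0]' 0.06
python3 -m jog '[-0.006,-0.0358,0,0,-0.006,-0.0358,0,0,-0.006,-0.0358,0,0,-0.006,-0.0358,0,0,-0.006,-0.0358,0,0,-0.006,-0.0358,0,0,-0.006,-0.0358,0,0,-0.006,-0.0358,0,0,-0.006,-0.0358,0,0,-0.006,-0.0358,0,0,-0.006,-0.0358,0,0,-0.006,-0.0358,0,0,-0.006,-0.0358,0,0,0,0,0,0,0,0,0,0]'
python3 - <<'E'
from h import *
t=cv2.imread("pics/top0.png")
h=cv2.cvtColor(t,cv2.COLOR_BGR2HSV); k=np.zeros(h.shape[:2],np.uint8); k[225:252,365:379]=1
w=(cv2.inRange(h,(0,0,140),(180,60,255))>0)&(k>0)
v,u=np.nonzero(w); print('pad',u.mean(),v.mean(),len(u), on('top',(u.mean(),v.mean()),62))
k[:]=0;k[228:250,375:384]=1
b=(cv2.inRange(h,(12,120,80),(32,255,255))>0)&(k>0)
v,u=np.nonzero(b); print('brass',u.mean(),v.mean(),len(u),on('top',(u.mean(),v.mean()),62))
a=np.array([187/5.7+339.6,207/5.7+202.6]);d=np.array([np.cos(np.radians(-12.5)),np.sin(np.radians(-12.5))])
for q in(-3.9,3.8,5.65): print(q,np.round(on('top',a+q*d,62),1))
E
```

```text
time_s: 1.52
tcp_pos: [500.9, -329.1, 218.3]
tool_rot: [0.993, -0.119, -0.0, -0.0]
wrist_force: [0.7, -0.2, -0.2]
finger_gap: 60.1
grasp_force: 0.0
time_s: 2.77
tcp_pos: [533.8, 142.9, 218.1]
tool_rot: [0.993, -0.116, -0.001, -0.0]
wrist_force: [-0.4, 0.3, -0.6]
finger_gap: 59.7
grasp_force: 0.0
pad 372.1744186046512 238.51162790697674 86 [ 585.12973211 -160.61705282   62.        ]
brass 378.969696969697 237.66666666666666 33 [ 587.66187395 -181.31873024   62.        ]
-3.9 [ 581.3 -149.7   62. ]
3.8 [ 586.4 -172.6   62. ]
5.65 [ 587.6 -178.1   62. ]
```

```bash
python3 -m jog '[0,0,0.024,0.3,0,0,0.024,0,0,0,0.024,0,0,0,0.024,0,0,0,0.024,0,0,0,0,0,0,0,0,0]'
python3 - <<'E'
from h import *
s=read_camera('side');t=read_camera('top');cv2.imwrite('pics/s1.png',s);cv2.imwrite('pics/t1.png',t)
p=read_state()['tcp_pos'];print(p,proj('side',p),proj('top',p))
z=lambda im,b,k:cv2.resize(im[b[1]:b[3],b[0]:b[2]],None,fx=k,fy=k,interpolation=cv2.INTER_CUBIC)
cv2.imwrite("pics/c2.png",np.hstack([z(s,(265,230,385,330),4),z(t,(240,215,310,315),4)]))
E
```

```text
time_s: 3.35
tcp_pos: [533.9, 137.7, 97.9]
tool_rot: [0.992, -0.123, -0.001, 0.001]
wrist_force: [0.5, 0.1, 0.3]
finger_gap: 60.0
grasp_force: 0.0
[535.73970615 139.00368761 100.00420852] [324.48596489 278.32717036] [271.79893453 253.4919301 ]
```

View pics/c2.png

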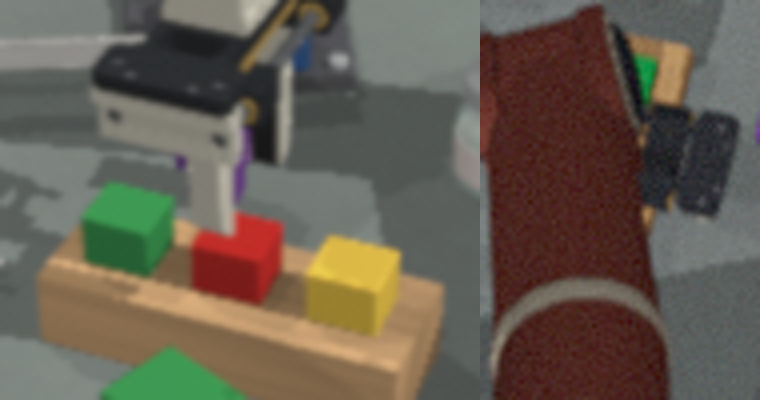

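Run:
```python
from h import *
ps=[]
for i in range(4):
    read_camera('side'); ps.append(read_state()['tcp_pos'])
p=np.mean(ps,0);print(np.round(ps,1),p,read_state()['time_s'])
ex=np.array([.9716,-.2368,0]);ey=np.array([.2368,.9716,0])
for q in(30,36): print('finger tip face',q,proj('side',p+ey*q))
for kx,ky in((534,141),(537,141)):
  K=np.array([kx,ky,0])
  for a,b,z in((20,18,77),(-20,18,77),(20,-18,77),(-20,-18,77),(20,18,45),(-20,18,45)):
    u=proj('side',K+a*ex+b*ey+[0,0,z]); print(kx,a,b,z,np.round(u,1),'crop',np.round((u-[265,230])*4))
```

```text
[[536.  139.4 100.4]
 [535.9 139.6 100.4]
 [535.7 139.9 100.3]
 [535.5 139.9 100.1]] [535.78115812 139.69458922 100.30422779] 3.65
finger tip face 30 [318.72574854 286.57163326]
finger tip face 36 [317.55807222 288.24838095]
534 20 18 77 [313.2 290.4] crop [193. 242.]
534 -20 18 77 [330.8 294.9] crop [263. 259.]
534 20 -18 77 [320.  280.8] crop [220. 203.]
534 -20 -18 77 [337.2 285. ] crop [289. 220.]
534 20 18 45 [313.6 302.3] crop [194. 289.]
534 -20 18 45 [331.  306.8] crop [264. 307.]
537 20 18 77 [311.8 290.3] crop [187. 241.]
537 -20 18 77 [329.4 294.7] crop [258. 259.]
537 20 -18 77 [318.6 280.7] crop [214. 203.]
537 -20 -18 77 [335.8 284.9] crop [283. 220.]
537 20 18 45 [312.2 302.2] crop [189. 289.]
537 -20 18 45 [329.5 306.7] crop [258. 307.]
```

The side crop shows the near fingertip at about (318,288), over the red key. The key's outline matches the (534,141) estimate, so I'll descend and grip.

```bash
python3 -m jog '[-0.002,-0.0008,0.012,0,0,0,0.012,0,0,0,0.0125,0,0,0,0.0125,0,0,0,0,0,0,0,0,0]'
python3 -m jog '[0,0,0,0,0,0,0,0,0,0,0,0,0,0,0,0,0,0,0,0,0,0,0,0]' 0.02
python3 - <<'E'
from h import *
s=read_state();print(s['tcp_pos'],s['wrist_force'],s['finger_gap'],s['grasp_force'])
E
```

```text
time_s: 4.15
tcp_pos: [532.9, 141.2, 49.9]
tool_rot: [0.993, -0.122, -0.0, 0.0]
wrist_force: [0.2, 0.4, 0.6]
finger_gap: 60.1
grasp_force: 0.0
time_s: 4.65
tcp_pos: [533.7, 141.8, 50.5]
tool_rot: [0.993, -0.122, 0.001, -0.001]
wrist_force: [1.1, 0.3, 4.0]
finger_gap: 35.8
grasp_force: 30.0
[533.6633388  141.77650848  50.49402352] [1.07417571 0.25017572 3.96045212] 35.80873270891654 29.99991863965988
```

```bash
python3 -m jog '[0,0,-0.015,0,0,0,-0.025,0,0,0,-0.03,0,0,0,-0.03,0,0,0,0,-6.525,0,0,0,-6.525,0,0,0,-6.525,0,0,0,-6.525,0,0,0,0]'
python3 -m jog '[-0.0013,0.03215,0,0,-0.0013,0.03215,0,0,-0.0013,0.03215,0,0,-0.0013,0.03215,0,0,-0.0013,0.03215,0,0,-0.0013,0.03215,0,0,-0.0013,0.03215,0,0,-0.0013,0.03215,0,0,-0.0013,0.03215,0,0,-0.0013,0.03215,0,0,0,0,0.018,0,0,0,0.018,0,0,0,0,0,0,0,0,0,0,0,0,0]'
python3 - <<'E'
from h import *
ps=[]
for i in range(6):
    s=read_camera('side'); ps.append(np.r_[read_state()['tcp_pos'],read_state()['tool_rot'][:2],read_state()['wrist_force']])
t=read_camera('top');cv2.imwrite('pics/s2.png',s);cv2.imwrite('pics/t2.png',t)
print(np.round(np.mean(ps,0),3),read_state()['finger_gap'])
z=lambda im,b,k:cv2.resize(im[b[1]:b[3],b[0]:b[2]],None,fx=k,fy=k,interpolation=cv2.INTER_CUBIC)
cv2.imwrite("pics/c3.png",np.hstack([z(s,(280,160,360,260),5),z(t,(340,190,420,290),5)[:,:380]]))
E
```

```text
time_s: 5.4
tcp_pos: [532.2, 140.5, 149.3]
tool_rot: [0.994, 0.106, -0.001, 0.0]
wrist_force: [-1.4, -0.8, -0.5]
finger_gap: 35.7
grasp_force: 30.0
time_s: 6.65
tcp_pos: [587.9, -175.4, 114.2]
tool_rot: [0.994, 0.105, 0.0, -0.0]
wrist_force: [0.4, -0.7, -0.3]
finger_gap: 36.1
grasp_force: 30.0
[ 5.88151e+02 -1.75642e+02  1.14710e+02  9.94000e-01  1.05000e-01
  1.00000e-03 -1.68000e-01 -1.25100e+00] 36.27200040540547
```

View pics/c3.png

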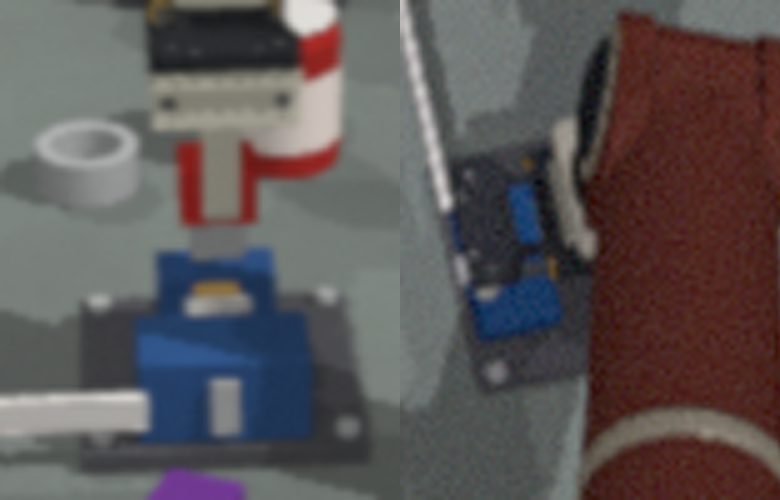

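The side crop shows the red key's blade centred at x≈218, the same as the pad and brass at 216–218, just above the gap. I'll lower it gently.

```bash
python3 -m jog '[0,0,0.005,0,0,0,0.005,0,0,0,0.001,0,0,0,0.001,0,0,0,0.001,0,0,0,0,0]'
python3 -m jog '[0,0,0.0007,0,0,0,0.0007,0,0,0,0.0007,0,0,0,0,0]'
python3 -m jog '[0,0,0.0007,0,0,0,0.0007,0,0,0,0.0007,0,0,0,0,0]'
python3 -m jog '[0,0,0.0007,0,0,0,0.0007,0,0,0,0.0007,0,0,0,0,0]'
```

```text
time_s: 7.5
tcp_pos: [587.4, -176.0, 100.4]
tool_rot: [0.994, 0.105, -0.0, -0.0]
wrist_force: [-0.4, -0.6, -1.3]
finger_gap: 35.7
grasp_force: 30.0
time_s: 7.83
tcp_pos: [587.4, -176.0, 98.5]
tool_rot: [0.994, 0.105, -0.0, -0.0]
wrist_force: [-0.3, -0.3, -1.9]
finger_gap: 36.0
grasp_force: 30.0
time_s: 8.17
tcp_pos: [587.3, -175.9, 96.3]
tool_rot: [0.994, 0.105, -0.0, -0.0]
wrist_force: [-0.1, 0.2, -0.6]
finger_gap: 35.9
grasp_force: 30.0
time_s: 8.5
tcp_pos: [587.3, -175.9, 94.2]
tool_rot: [0.994, 0.105, -0.0, -0.0]
wrist_force: [0.7, 0.1, -1.4]
finger_gap: 35.7
grasp_force: 30.0
```

```bash
for i in 1; do python3 -m jog '[0,0,0.0007,0,0,0,0.0007,0,0,0,0.0007,0,0,0,0,0]'; done
python3 -m jog '[0,0,0.0007,0,0,0,0.0007,0,0,0,0.0007,0,0,0,0,0]'
python3 -m jog '[0,0,0.0007,0,0,0,0.0007,0,0,0,0.0007,0,0,0,0,0]'
```

```text
time_s: 8.83
tcp_pos: [587.4, -176.0, 92.1]
tool_rot: [0.994, 0.105, -0.0, -0.0]
wrist_force: [-0.1, -0.9, -1.5]
finger_gap: 35.5
grasp_force: 30.0
time_s: 9.17
tcp_pos: [587.7, -175.7, 90.4]
tool_rot: [0.994, 0.105, 0.0, -0.0]
wrist_force: [0.0, -0.3, 0.0]
finger_gap: 35.8
grasp_force: 30.0
time_s: 9.5
tcp_pos: [588.0, -176.1, 88.3]
tool_rot: [0.994, 0.105, 0.001, 0.0]
wrist_force: [-0.2, 0.5, 1.7]
finger_gap: 35.7
grasp_force: 30.0
```

```bash
python3 -m jog '[0,0,0.0007,0,0,0,0.0007,0,0,0,0.0007,0,0,0,0,0]'
python3 -m jog '[0,0,0.0007,0,0,0,0.0007,0,0,0,0.0007,0,0,0,0,0]'
python3 -m jog '[0,0,0.0007,0,0,0,0.0007,0,0,0,0.0007,0,0,0,0,0]'
```

```text
time_s: 9.83
tcp_pos: [587.5, -176.3, 85.7]
tool_rot: [0.994, 0.105, 0.0, 0.0]
wrist_force: [0.4, -0.4, -0.3]
finger_gap: 35.5
grasp_force: 30.0
time_s: 10.17
tcp_pos: [587.3, -176.3, 83.7]
tool_rot: [0.994, 0.105, -0.0, 0.0]
wrist_force: [1.0, -1.4, -0.8]
finger_gap: 35.9
grasp_force: 30.0
time_s: 10.5
tcp_pos: [587.4, -176.3, 81.6]
tool_rot: [0.994, 0.105, -0.0, 0.0]
wrist_force: [-0.2, -1.7, 0.1]
finger_gap: 36.0
grasp_force: 30.0
```

```bash
python3 -m jog '[0,-0.0005,0,0,0,-0.0005,0,0,0,0,0,0]'
python3 -m jog '[0,-0.0005,0,0,0,-0.0005,0,0,0,0,0,0]'
python3 -m jog '[0,-0.0005,0,0,0,-0.0005,0,0,0,0,0,0]'
```

```text
time_s: 10.75
tcp_pos: [587.4, -176.2, 81.7]
tool_rot: [0.994, 0.105, 0.0, 0.001]
wrist_force: [1.3, -3.9, -1.2]
finger_gap: 35.8
grasp_force: 30.0
time_s: 11.0
tcp_pos: [587.3, -176.2, 81.6]
tool_rot: [0.994, 0.105, 0.0, 0.002]
wrist_force: [1.8, -5.2, -3.3]
finger_gap: 36.0
grasp_force: 30.0
time_s: 11.25
tcp_pos: [587.3, -176.1, 81.6]
tool_rot: [0.995, 0.105, 0.001, 0.002]
wrist_force: [2.5, -6.3, -2.6]
finger_gap: 35.9
grasp_force: 30.0
```

```bash
python3 -m jog '[0,0.0015,0,0,0,0.0007,0,0,0,0,0,0]'
python3 -m jog '[0,0.0005,0,0,0,0.0005,0,0,0,0,0,0]'
python3 -m jog '[0,0.0005,0,0,0,0.0005,0,0,0,0,0,0]'
python3 -m jog '[0,0.0005,0,0,0,0.0005,0,0,0,0,0,0]'
```

```text
time_s: 11.5
tcp_pos: [587.4, -176.2, 81.7]
tool_rot: [0.994, 0.105, 0.0, 0.001]
wrist_force: [1.7, -4.6, -1.9]
finger_gap: 35.7
grasp_force: 30.0
time_s: 11.75
tcp_pos: [587.4, -176.3, 81.7]
tool_rot: [0.994, 0.105, -0.0, 0.0]
wrist_force: [2.2, -5.4, -3.3]
finger_gap: 35.8
grasp_force: 30.0
time_s: 12.0
tcp_pos: [587.5, -176.4, 81.7]
tool_rot: [0.994, 0.105, -0.0, -0.001]
wrist_force: [0.7, -1.9, -1.3]
finger_gap: 35.8
grasp_force: 30.0
time_s: 12.25
tcp_pos: [587.5, -176.5, 81.7]
tool_rot: [0.994, 0.106, -0.001, -0.001]
wrist_force: [-0.0, -0.6, -0.4]
finger_gap: 35.8
grasp_force: 30.0
```

```bash
python3 -m jog '[0,0,0,0,0,0,0,0,0,0,0,0,0,0,0,0,0,0,0,0]'
python3 -m jog '[0,0.0005,0,0,0,0.0005,0,0,0,0.0005,0,0,0,0,0,0,0,0,0,0]'
python3 -m jog '[0,0.0005,0,0,0,0.0005,0,0,0,0.0005,0,0,0,0,0,0,0,0,0,0]'
```

```text
time_s: 12.67
tcp_pos: [587.5, -176.5, 81.6]
tool_rot: [0.994, 0.106, -0.001, -0.001]
wrist_force: [-1.6, 2.7, -0.2]
finger_gap: 35.9
grasp_force: 30.0
time_s: 13.08
tcp_pos: [587.8, -176.8, 81.4]
tool_rot: [0.994, 0.106, -0.001, -0.002]
wrist_force: [-1.7, 4.5, 0.2]
finger_gap: 35.8
grasp_force: 30.0
time_s: 13.5
tcp_pos: [588.0, -177.4, 81.3]
tool_rot: [0.994, 0.106, -0.001, -0.003]
wrist_force: [-1.6, 6.5, -0.1]
finger_gap: 35.8
grasp_force: 30.0
```

```bash
python3 -m jog '[0,-0.001,0,0,0,-0.001,0,0,0,-0.001,0,0,0,-0.001,0,0,0,0,0,0,0,0,0,0,0,0,0,0]'
python3 -m jog '[0,0,0.0007,0,0,0,0.0007,0,0,0,0.0007,0]'
python3 -m jog '[0,0,0.0007,0,0,0,0.0007,0,0,0,0.0007,0]'
python3 - <<'E'
from h import *
s=read_camera('side');t=read_camera('top');cv2.imwrite('pics/s3.png',s);cv2.imwrite('pics/t3.png',t)
z=lambda im,b,k:cv2.resize(im[b[1]:b[3],b[0]:b[2]],None,fx=k,fy=k,interpolation=cv2.INTER_CUBIC)
cv2.imwrite("pics/c4.png",z(s,(285,165,365,255),6.5))
E
```

```text
time_s: 14.08
tcp_pos: [587.6, -176.5, 81.6]
tool_rot: [0.994, 0.105, -0.0, -0.001]
wrist_force: [-0.5, 4.7, -1.7]
finger_gap: 35.8
grasp_force: 30.0
time_s: 14.33
tcp_pos: [587.9, -176.6, 80.0]
tool_rot: [0.994, 0.105, 0.0, -0.0]
wrist_force: [-0.9, 5.4, 0.5]
finger_gap: 35.5
grasp_force: 30.0
time_s: 14.58
tcp_pos: [588.0, -176.5, 78.0]
tool_rot: [0.994, 0.105, 0.0, -0.0]
wrist_force: [-1.5, 5.4, 0.9]
finger_gap: 35.8
grasp_force: 30.0
```

View pics/c4.png

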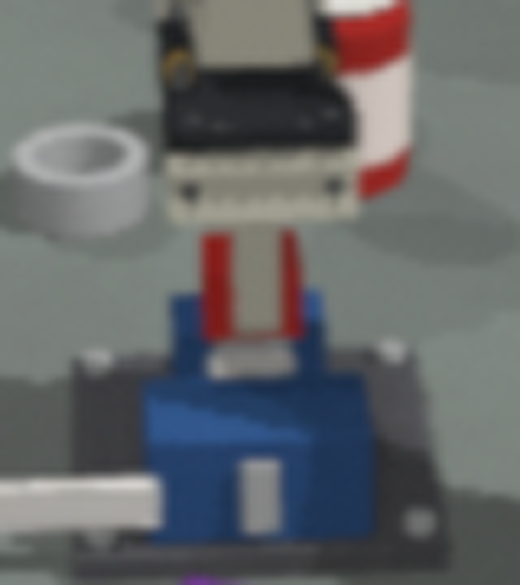

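The crop shows the red blade in the gap with its shoulder just above the pad. When I pushed sideways, +y stopped hard at once. Pushing −y met a force that rose from 5 to 6.5 N with no free play. That means the plate is pushed back, so red is snug, and I'll continue down to the shoulder.

```bash
python3 -m jog '[0,0,0.0007,0,0,0,0.0007,0,0,0,0,0]'
python3 -m jog '[0,0,0.0007,0,0,0,0.0007,0,0,0,0,0]'
python3 -m jog '[0,0,0.0007,0,0,0,0.0007,0,0,0,0,0]'
```

```text
time_s: 14.93
tcp_pos: [588.0, -176.5, 76.5]
tool_rot: [0.994, 0.105, 0.0, -0.0]
wrist_force: [-1.2, 4.7, -1.5]
finger_gap: 35.9
grasp_force: 30.0
time_s: 15.18
tcp_pos: [588.0, -176.5, 75.1]
tool_rot: [0.994, 0.105, 0.0, -0.0]
wrist_force: [-1.0, 4.8, -1.1]
finger_gap: 35.7
grasp_force: 30.0
time_s: 15.43
tcp_pos: [588.0, -176.5, 73.7]
tool_rot: [0.994, 0.105, 0.0, -0.0]
wrist_force: [-1.4, 5.1, -1.2]
finger_gap: 35.7
grasp_force: 30.0
```

```bash
python3 -m jog '[0,0,0.0007,0,0,0,0.0007,0,0,0,0,0]'
python3 -m jog '[0,0,0.0007,0,0,0,0.0007,0,0,0,0,0]'
python3 -m jog '[0,0,0.0007,0,0,0,0.0007,0,0,0,0,0]'
```

```text
time_s: 15.68
tcp_pos: [588.1, -176.5, 72.3]
tool_rot: [0.994, 0.105, 0.0, -0.0]
wrist_force: [-1.1, 4.6, 0.1]
finger_gap: 35.9
grasp_force: 30.0
time_s: 15.93
tcp_pos: [588.0, -176.5, 70.9]
tool_rot: [0.994, 0.105, 0.0, -0.0]
wrist_force: [-0.6, 4.8, -0.4]
finger_gap: 36.2
grasp_force: 30.0
time_s: 16.18
tcp_pos: [588.0, -176.4, 69.4]
tool_rot: [0.994, 0.105, 0.0, -0.0]
wrist_force: [-0.4, 4.9, -0.7]
finger_gap: 35.7
grasp_force: 30.0
```

```bash
python3 -m jog '[0,0,0.0007,0,0,0,0.0007,0,0,0,0,0]'
python3 -m jog '[0,0,0.0007,0,0,0,0.0007,0,0,0,0,0]'
python3 - <<'E'
from h import *
f=[]
for i in range(5):
    s=read_camera('side'); f.append(np.r_[read_state()['tcp_pos'],read_state()['wrist_force'],read_state()['torque']])
print(np.round(np.mean(f,0),2)); t=read_camera('top');cv2.imwrite('pics/s4.png',s)
z=lambda im,b,k:cv2.resize(im[b[1]:b[3],b[0]:b[2]],None,fx=k,fy=k,interpolation=cv2.INTER_CUBIC)
cv2.imwrite("pics/c5.png",np.hstack([z(s,(285,175,365,255),5),z(t,(340,200,420,280),5)[:,:390]]))
E
```

```text
time_s: 16.43
tcp_pos: [588.1, -176.4, 68.1]
tool_rot: [0.994, 0.106, 0.0, -0.0]
wrist_force: [-1.5, 5.3, -0.9]
finger_gap: 35.6
grasp_force: 30.0
time_s: 16.68
tcp_pos: [588.1, -176.5, 66.7]
tool_rot: [0.994, 0.105, 0.0, -0.0]
wrist_force: [-1.7, 4.7, -0.8]
finger_gap: 35.7
grasp_force: 30.0
[ 5.8806e+02 -1.7647e+02  6.6670e+01 -9.0000e-01  5.1700e+00 -2.6000e-01
  1.3600e+00  2.5000e-01 -3.0000e-02]
```

View pics/c5.png

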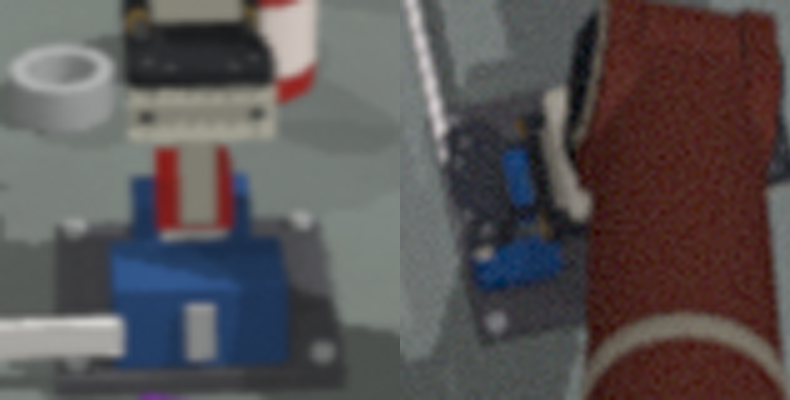

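```bash
python3 -m jog '[0,0,0.0007,0,0,0,0,0,0,0,0,0]'
python3 -m jog '[0,0,0.0007,0,0,0,0,0,0,0,0,0]'
python3 -m jog '[0,0,0.0007,0,0,0,0,0,0,0,0,0]'
```

```text
time_s: 17.23
tcp_pos: [588.0, -176.5, 66.6]
tool_rot: [0.994, 0.105, 0.0, -0.0]
wrist_force: [-1.4, 5.4, 2.8]
finger_gap: 35.8
grasp_force: 30.0
time_s: 17.48
tcp_pos: [588.1, -176.5, 66.6]
tool_rot: [0.994, 0.105, 0.0, -0.0]
wrist_force: [-2.8, 6.0, 6.1]
finger_gap: 36.1
grasp_force: 30.0
time_s: 17.73
tcp_pos: [588.1, -176.5, 66.6]
tool_rot: [0.994, 0.105, 0.001, -0.0]
wrist_force: [-3.6, 6.2, 10.0]
finger_gap: 35.7
grasp_force: 30.0
```

```bash
python3 -m jog '[0,0,0.0007,0,0,0,0.0007,0,0,0,0,0]'
python3 -m jog '[0,0,-0.0017,0,0,-0.0006,-0.0017,0,0,-0.0006,0,0,0,0,0,0,0,0,0,0]'
python3 -m jog '[0,0,0,0,0,0,0,0,0,0,0,0,0,0,0,0]' 0.05
python3 -m jog '[0,0,-0.01,0,0,0,-0.02,0,0,0,-0.03,0,0,0,-0.03,0,0,0,-0.03,0]'
python3 -m jog '[0,0.04,0,0,0,0.04,0,0,0,0.04,0,0,0,0.04,0,0,0,0.04,0,0,0,0,0,0,0,0,0,0]'
python3 - <<'E'
from h import *
s=read_camera('side');t=read_camera('top');cv2.imwrite('pics/s5.png',s);cv2.imwrite('pics/t5.png',t)
z=lambda im,b,k:cv2.resize(im[b[1]:b[3],b[0]:b[2]],None,fx=k,fy=k,interpolation=cv2.INTER_CUBIC)
cv2.imwrite("pics/c6.png",np.hstack([z(s,(285,185,365,265),5),z(t,(335,200,415,280),5)[:,:390]]))
E
```

```text
time_s: 17.98
tcp_pos: [588.1, -176.5, 66.5]
tool_rot: [0.994, 0.105, 0.001, -0.0]
wrist_force: [-5.7, 5.9, 17.0]
finger_gap: 35.6
grasp_force: 30.0
time_s: 18.4
tcp_pos: [587.9, -176.3, 66.6]
tool_rot: [0.994, 0.105, 0.0, 0.0]
wrist_force: [-1.1, 3.5, 1.9]
finger_gap: 35.9
grasp_force: 30.0
time_s: 18.73
tcp_pos: [587.7, -177.8, 66.4]
tool_rot: [0.995, 0.105, 0.0, 0.001]
wrist_force: [0.4, -0.8, 0.7]
finger_gap: 49.8
grasp_force: 0.0
time_s: 19.15
tcp_pos: [587.4, -176.5, 188.3]
tool_rot: [0.994, 0.105, 0.0, 0.0]
wrist_force: [0.0, -0.4, 0.4]
finger_gap: 50.3
grasp_force: 0.0
time_s: 19.73
tcp_pos: [627.8, -375.9, 185.8]
tool_rot: [0.995, 0.102, -0.001, 0.001]
wrist_force: [0.1, 1.3, -0.7]
finger_gap: 50.2
grasp_force: 0.0
```

View pics/c6.png

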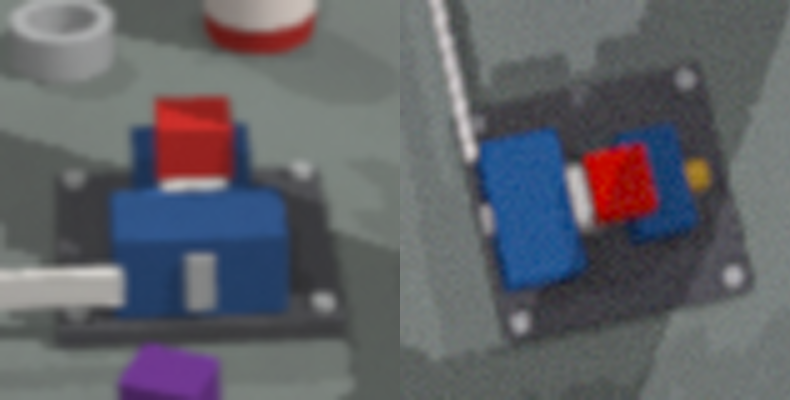

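The crop shows the red key upright in the fork, with its shoulder at the pad top. As an independent check of the fit, I'll see whether the brass tab has moved about 0.5 px outward, using the bolts as reference.

Run:
```python
from h import *
def tab(t):
    h=cv2.cvtColor(t,cv2.COLOR_BGR2HSV); b=np.zeros(h.shape[:2]); x=t.astype(float)
    roi=x[226:246,388:402]; w=np.clip(np.minimum(roi[...,1],roi[...,2])-roi[...,0]-35,0,None)
    yy,xx=np.mgrid[226:246,388:402]; return np.array([(xx*w).sum(),(yy*w).sum()])/w.sum(), w.sum()
def cent(im,uv,r=4):
    u,v=uv; g=im[v-r:v+r+1,u-r:u+r+1].min(2).astype(float); w=np.clip(g-np.median(g)-15,0,None)
    yy,xx=np.mgrid[v-r:v+r+1,u-r:u+r+1]; return np.array([(xx*w).sum()/w.sum(),(yy*w).sum()/w.sum()])
imgs=[cv2.imread('pics/top0.png'),cv2.imread('pics/t5.png')]+[read_camera('top') for _ in range(4)]
for t in imgs:
    c,s=tab(t); B=np.mean([cent(t,u) for u in((392,215),(401,255),(359,264))],0); d=c-B; print(np.round(d,2),round(s),'along -y px',round(float(d@[.977,-.213]),2))
print(read_state()['tcp_pos'])
```

```text
[ 10.23 -10.06] 849 along -y px 12.14
[ 10.28 -10.42] 604 along -y px 12.26
[ 10.28 -10.38] 603 along -y px 12.26
[ 10.33 -10.4 ] 614 along -y px 12.3
[ 10.29 -10.45] 595 along -y px 12.27
[ 10.26 -10.41] 596 along -y px 12.24
[ 630.00452282 -369.55908609  186.99750019]
```

Run:
```python
from h import *
t=np.mean([read_camera('top').astype(float) for _ in range(4)],0).astype(np.float32); cv2.imwrite('pics/t6.png',t)
t0=cv2.imread('pics/top0.png').astype(np.float32)
a=np.array([187/5.7+339.6,207/5.7+202.6],float);d=np.array([.977,-.213]);n=np.array([.213,.977])
P=lambda im,k:np.mean([cv2.getRectSubPix(im,(1,1),tuple((a+k*d+j*n).tolist()))[0,0] if im.ndim==2 else np.array([cv2.getRectSubPix(np.ascontiguousarray(im[...,c]),(1,1),tuple((a+k*d+j*n).tolist()))[0,0] for c in range(3)]) for j in np.linspace(-2,2,9)],0)
for k in np.arange(-5,26,.5): print(k,P(t0,k).astype(int),P(t,k).astype(int))
b=blobs(t.astype(np.uint8),'red',(360,220,395,255)); r=cv2.minAreaRect(b[0]);print(r)
for z in(92,94): print(on('top',r[0],z))
```

```text
-5.0 [134  78  36] [130  75  34]
-4.5 [136  88  60] [132  85  57]
-4.0 [141 107  93] [137 105  92]
-3.5 [151 133 131] [148 131 129]
-3.0 [166 160 163] [163 158 161]
-2.5 [178 177 182] [176 175 179]
-2.0 [184 184 189] [181 181 185]
-1.5 [186 187 192] [179 180 184]
-1.0 [187 187 192] [168 168 176]
-0.5 [186 187 191] [144 144 163]
0.0 [186 186 190] [110 110 151]
0.5 [186 187 190] [ 72  72 149]
1.0 [187 187 191] [ 35  39 160]
1.5 [188 187 192] [ 11  17 176]
2.0 [187 186 191] [  2   9 186]
2.5 [183 182 186] [  0   6 189]
3.0 [171 169 172] [  0   7 186]
3.5 [145 143 147] [  0   9 182]
4.0 [109 113 120] [  1  11 176]
4.5 [ 72  88 101] [  2  12 168]
5.0 [ 46  79 100] [  2  11 162]
5.5 [ 34  88 116] [  3   9 158]
6.0 [ 33 105 138] [  4   9 154]
6.5 [ 40 125 160] [  6  11 154]
7.0 [ 47 138 176] [  7  13 154]
7.5 [ 49 137 176] [  5  11 153]
8.0 [ 52 120 157] [  5  10 153]
8.5 [ 58  95 124] [  6  11 153]
9.0 [70 71 86] [  7  14 154]
9.5 [87 58 51] [  7  15 155]
10.0 [106  60  31] [  5  12 154]
10.5 [120  67  24] [  5  10 155]
11.0 [129  73  24] [  6  10 156]
11.5 [133  79  30] [ 12  14 155]
12.0
[... 506 characters left out ...]
8 79 78]
20.0 [ 98  92 103] [ 83  92 107]
20.5 [ 76 103 129] [ 64 103 129]
21.0 [ 55 115 150] [ 49 110 143]
21.5 [ 45 128 165] [ 40 114 149]
22.0 [ 44 136 175] [ 38 116 151]
22.5 [ 46 139 177] [ 40 116 151]
23.0 [ 49 138 175] [ 43 114 148]
23.5 [ 56 129 164] [ 47 107 138]
24.0 [ 64 116 145] [ 54  96 121]
24.5 [ 71  99 121] [ 59  82 100]
25.0 [75 85 98] [62 69 80]
25.5 [78 77 83] [65 62 67]
((378.4411926269531, 236.2647247314453), (15.279744148254395, 12.369316101074219), 75.96376037597656)
[ 587.19312943 -176.01646186   92.        ]
[ 586.87434102 -175.76425789   94.        ][ WARN:0@3.447] global loadsave.cpp:1063 imwrite_ Unsupported depth image for selected encoder is fallbacked to CV_8U.
```

Run:
```python
from h import *
t=read_camera('top')
for c in('yellow','green'): print(c,cv2.minAreaRect(blobs(t,c,(250,215,300,295))[0])[0])
s=read_state();print(s['wrist_force'],s['time_s'])
print(close_job())
```

```text
yellow (266.61767578125, 276.0294494628906)
green (276.9706115722656, 234.61767578125)
[0.18724792 0.1804125  0.14226122] 20.2833
the job is handed in; nothing more can be done
None
```

The red key is in the fork, pushed down until it stopped hard at shoulder height (17 N), and the job is handed in at about 20 s. I judged it snug from the plate's roughly 5 N sideways push and the lack of play. However, I felt almost none of the expected 10 N going in, and a camera check for plate movement was inconclusive. I tried only red; yellow and green are still in their rack slots.

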